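# Refill the spring-fed paint jar magazine

### The arm

A 7-joint arm with a two-finger parallel gripper is mounted at the origin on a cart in front of the work surface, level with it; the furniture and walls round the work are solid. World frame = base frame: x ahead of the robot, y to its left, z up, the work surface at z = 0. Lengths are in m, angles in degrees, forces in N, time in s.
With the tool pointing down it reaches from about 0.425 to 0.875 m from the base axis. Payload 4.7 kg.
Tool frame: the origin (TCP) lies on the centre line of the jaws, within the pads' length; the fingertips stand 14 mm ahead of it and the grasp point (between the pads) lies 5 mm behind it; z points along the fingers, y is the line along which they close (so a half turn about z gives the same grasp; the last joint's range is limited). The gripper opens to 87 mm and grips with 3 to 60 N. Pads are 19 mm wide; open, the fingers measure 117 mm over their backs; the gripper's body (75 mm by 190 mm) begins 51 mm behind the grasp point.
Start: joints at [71.625, 18.392, -4.016, 83.108, 1.295, 78.541, -3.26], TCP at [0.214, -0.614, 0.237] pointing down, gripper open.
Joint ranges: [-163.93, 163.93], [-17.29, 119.83], [-79.2, 71.16], [3.27, 140.29], [-89.18, 269.18], [5.43, 117.66], [-154.24, 154.24]. Speed limits (degrees/s): [147.25, 147.25, 180, 180, 180, 180, 180].

### API

Orientations are given as [roll, pitch, yaw] about the fixed x, y, z axes, in that order (R = Rz(yaw) Ry(pitch) Rx(roll)).
In Python, from cell import env gives the robot as it stands.
- The arm moves only by the tool jog_arm, never from a script. Its argument "motion" is a list that holds one entry, the list of rows, each a list of 7 numbers: the shift along the tool's x, y, z in units of 0.1 m (1.0 is 0.1 m), then the turn, a rotation vector about the tool's x, y, z in units of 180 degrees (1.0 is 180 degrees), then the closure, from 0 (fully open) to 1 (shut). A call has 1 to 5 rows; each row is the pose to reach, as a shift and turn from the pose commanded when the call began, along the tool's axes at that moment, turning the shorter way round; what a row does not reach only later rows make up. A row lasts 1/10 s, in which the tool goes at most 50 mm and 8.59 degrees, less where a joint would pass 70% of its speed; a pose out of reach is approached as far as the arm can. A call with a number of a shift or a turn outside -1 to 1 is refused whole. A call with a gripper value outside its range is refused whole. The fingers move at their own pace and stop on an object; "grip_force" is the grip in N (left out, the last holds). Time passes only in rows, so rows that repeat a pose let the fingers close. It gives the time, the measured TCP pose, the force, the opening and the grip force at its end, in the units of the state.
- env.get_obs(): the state, without advancing time (a new reading comes with each control period).
- env.read_camera(name): name is "side" or "top" or "wrist"; returns (picture, depth): 400x640x3 uint8, red, green, blue; 400x640 float32, m along the optical axis (not along the pixel's ray), 0 where there is no reading.
- env.camera_info(name): a dict with "camera_matrix" (3x3 intrinsics, pixels), "k1" (the pictures are not rectified: a ray, as slopes to the right and down, at radius r is drawn at 1 + k1 r^2 times it, then the intrinsics apply), "origin" and "orientation" of the camera in the world; the wrist camera has in their place "mount" (4x4, takes a point from camera to tool coordinates, whose origin is the TCP and whose axes are the flange's). Camera axes: x right, y down, z forward; pixel columns grow to the right and rows downward; lengths in m; the calibration is good to about 2 mm. A picture is of the moment at which its call begins: read the wrist's pose just before it. camera_info takes no time and is no camera call.
- env.sign_off(): hands the job in; it is judged then, once.
The state is a dict: "time_s": time; "qpos": joint angles; "joint_velocities": joint speeds; "effort": joint torques, N m; "tool_pos": TCP position; "tool_rot": TCP orientation; "force": force on the tool from outside, world axes, zero at the start; "wrist_torque": the same for the moment, N m; "grip_width": finger opening in m; "grasp_force": force on a finger pad.
Only numpy, scipy, OpenCV 4.12 (cv2) and the standard library are available. Lean on these libraries where they do the work, as an engineer would, in place of code of your own. Each camera call takes 0.05 s, during which the arm holds its last target. There are 200 camera calls.

### The job

Refill the empty spring-fed jar magazine, the tilted cage of steel rods on the grey foot: push the jar with the red cap in first, bottom first and cap towards the mouth, until both spring lips snap shut over its cap, and let go of it; then push the jar with the yellow cap in on top of it in the same way. Both jars must stay in the magazine with the lips closed over the yellow cap, and the two black jars must be left standing where they are.

Things in the scene. Friction and masses are not known exactly. Their poses are not given: they have to be found in the camera images.
- paint_4: Red paint jar, 36 mm across, 52 mm high, 40 to 85 g: body 33 mm across, 35.6 mm wide, 16 mm high red cap at the top; rigid, the cap does not turn. Stands upright in a row of four jars whose order varies. Origin at the centre of its underside, z up through the cap. To be loaded first.
- paint_6: Yellow paint jar, 36 mm across, 52 mm high, 40 to 85 g: body 33 mm across, 35.6 mm wide, 16 mm high yellow cap at the top; rigid, the cap does not turn. Stands upright in a row of four jars whose order varies. Origin at the centre of its underside, z up through the cap. To be loaded second, on top of the red one.
- paint_5: Black paint jar, 34 mm across, 56 mm high, 40 to 85 g: body 34 mm across, 34.4 mm wide, 15 mm high black cap at the top; rigid, the cap does not turn. Stands upright in a row of four jars whose order varies. Origin at the centre of its underside, z up through the cap. Leave it alone.
- black_jar_2: Second black paint jar, 34 mm across, 56 mm high, 40 to 85 g: body 34 mm across, 34.4 mm wide, 15 mm high black cap at the top; rigid, the cap does not turn. Stands upright in a row of four jars whose order varies. Origin at the centre of its underside, z up through the cap. Leave it alone.
- cage: Magazine: cage of 6 mm steel rods, blue frame, on legs over a grey foot plate (170 x 110 mm) fixed to the table, yaw varies. It leans 26 deg (0.45 rad) from vertical, mouth up and towards the robot. Origin on its axis at its lower end, 100 mm above the table; z along the axis up to the mouth, y level, x to the upper/far side. Rod tips, flared, at z = 176 mm. Bore 38.4 mm. Jars enter along -z.
- mouth (a point): Point on the cage's axis level with the underside of the lips, cage z = 156 mm, 240 mm above the table. A jar under the lips has its underside at cage z = 104 mm, the one below it at 52 mm. A jar let go before its cap is below the lips is pushed out again by the spring.
- gap (a point): Point on the cage's axis at cage z = 120 mm. From the mouth down to here the cage's +y and -y sides are open, a gap 31 mm wide in cage x between the full-length rods (at x = +-18.8, y = +-11.8 mm): one finger passes on each side, so a jar can be pushed fully in while its cap is gripped across cage y.
- follower (a joint): Sprung orange disc in the cage that lifts the jars: 0 fully up (its top 8 mm below the lips), grows to 0.112 m as it is pushed down; about 1.1 N at the top, 4.3 N at the bottom. About 0.044 with one jar loaded, 0.096 with two; so about 16 mm of travel are to spare under the second jar.
- lip_low (a joint): Lower sprung steel lip (cage -x side of the mouth, 14 mm wide), hook tip 14.8 mm from the axis, sloping top up to cage z = 174 mm: 0 closed, about 0.05 rad while a jar passes, springs back by itself. The slope lets a jar in, its flat underside keeps it in. Pushing a jar past both lips takes up to some 10 N with the follower's force.
- lip_high (a joint): Upper sprung steel lip (cage +x side of the mouth), the same: 0 closed, grows as it is pushed outward.
Not all that is in view belongs to the job. What is shaped like the paint_6 but green or turquoise is not meant.

How it is judged:
By the outcome, as a careful person would: the job done as asked, in the order asked, and still so for the second after the job is handed in, with the robot touching nothing.
It also fails if it takes over 54 s, if anything falls off the work surface, if the arm or the gripper's body presses on something with over 40 N, if the wrist force passes 120 N, or if a joint passes its speed limit or range.

## Working session

There is one attempt and no reset: what is moved stays moved. The work goes in short steps, Python scripts to look and compute and a tool call to move; the robot and the scene stay as the last step left them, time stands still between calls to the robot, and variables do not carry over. Pictures are saved under pics/ and viewed, at most 13 in all, crops included, and the job is handed in when it is done.

Besides the shell and the picture viewer there is one more tool, called after ">>>" as a command line: name --argument value ..., lists and objects as JSON in quotes. jog_arm: Moves the arm, as the interface text tells. Shifts and turns lie within -1 to 1; 1 stands for 0.1 m of shift or 180 degrees of turn. Its arguments: {"type":"object","properties":{"motion":{"type":"array","items":{"type":"array","items":{"type":"array","items":{"type":"number"}}}},"grip_force":{"type":"number"}},"required":["motion"]}

```bash
mkdir -p pics; ls; cat > h.py <<'E'
import numpy as np, cv2
from scipy.spatial.transform import Rotation as R
from cell import env
def pose():
    o=env.get_obs(); return np.array(o["tool_pos"]),o["tool_rot"],o
E
python3 - <<'E'
from h import *
print(env.get_obs())
for n in("side","top","wrist"):
    print(n,env.camera_info(n))
a,da=env.read_camera("side");b,db=env.read_camera("top")
np.savez("s0.npz",a=a,da=da,b=b,db=db)
cv2.imwrite("pics/side0.png",a[:,:,::-1]);cv2.imwrite("pics/top0.png",b[:,:,::-1])
E
```

```text
pics
{'time_s': 0.0, 'qpos': array([71.62715212, 18.43855086, -4.01217522, 83.17637392,  1.29492874,
       78.53996709, -3.25903948]), 'joint_velocities': array([-0.06934875,  0.03628165, -0.04040583,  0.06572397,  0.03625029,
       -0.15474367, -0.02294833]), 'effort': array([ 8.41359656e-05, -4.91288352e+01, -4.03519431e-01, -3.12532532e+01,
       -6.37794798e-02,  4.37053211e-02,  2.15193263e-04]), 'tool_pos': array([ 0.21330046, -0.61344076,  0.2354539 ]), 'tool_rot': array([-1.79890334e+02,  6.79077006e-03,  1.91803979e+01]), 'force': array([-0.22468635,  0.40630634, -0.71468468]), 'wrist_torque': array([-0.00630919, -0.00230455, -0.01340714]), 'grasp_force': 0.0, 'grip_width': 0.08684690758609782}
side {'camera_matrix': array([[490.68782264,   0.        , 320.90002654],
       [  0.        , 490.68782264, 198.54364698],
       [  0.        ,   0.        ,   1.        ]]), 'k1': -0.10998423333665552, 'origin': array([-0.09783096,  0.95521853,  0.7568435 ]), 'orientation': array([-117.67037216,   -0.97867561, -144.46882893])}
top {'camera_matrix': array([[452.38090655,   0.        , 313.18815118],
       [  0.        , 452.38090655, 199.47731461],
       [  0.        ,   0.        ,   1.        ]]), 'k1': -0.028650922617616047, 'origin': array([ 0.51613929, -0.00444288,  1.33674823]), 'orientation': array([-176.41285746,    0.42740538,  -91.26949428])}
wrist {'camera_matrix': array([[277.80847712,   0.        , 315.69495451],
       [  0.        , 277.80847712, 199.50959441],
       [  0.        ,   0.        ,   1.        ]]), 'k1': -0.04565340552967022, 'mount': array([[-1.32457124e-04, -9.69020653e-01, -2.46979667e-01,
         6.82894548e-02],
       [ 9.99999945e-01, -2.03045646e-04,  2.60338465e-04,
         5.77919286e-04],
       [-3.02421496e-04, -2.46979619e-01,  9.69020627e-01,
        -1.47753046e-01],
       [ 0.00000000e+00,  0.00000000e+00,  0.00000000e+00,
         1.00000000e+00]])}
```

View pics/side0.png

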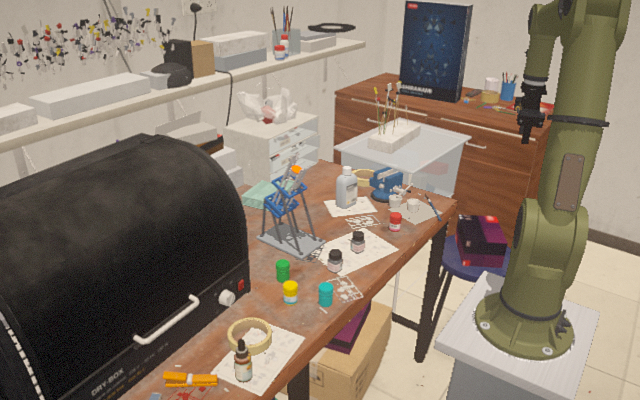

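View pics/top0.png

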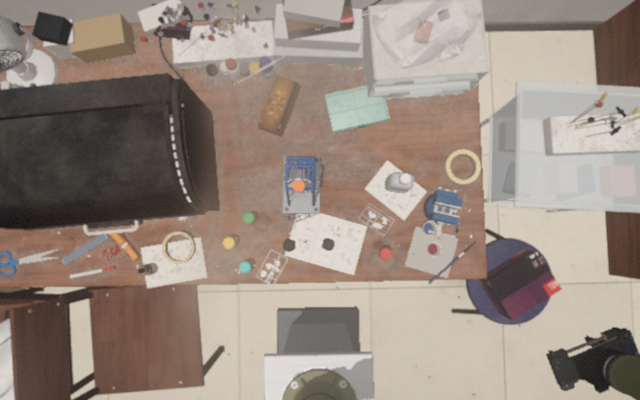

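The side view shows the red jar at (396,221), yellow at (290,291), and the cage at (290,215). The top view shows red at (386,254), yellow at (229,242), black at (289,245) and (328,244), and the orange follower at (298,185).

```bash
cat >> h.py <<'E'
def rays(info,uv):
    K=info["camera_matrix"];d=cv2.undistortPoints(np.float64(uv).reshape(-1,1,2),K,np.array([info["k1"],0,0,0.])).reshape(-1,2)
    return np.c_[d,np.ones(len(d))]
def cast(n,uv,z=None,depth=None,T=None):
    i=env.camera_info(n); r=rays(i,uv)
    if T is None: Rm=R.from_euler("xyz",i["orientation"],degrees=True).as_matrix(); o=np.array(i["origin"])
    else: Rm,o=T
    if depth is not None:
        uv=np.round(uv).astype(int).reshape(-1,2); return o+(r*depth[uv[:,1],uv[:,0]][:,None])@Rm.T
    w=r@Rm.T; return o+w*((z-o[2])/w[:,2])[:,None]
def mask(im,h0,h1,s=120,v=60):
    h=cv2.cvtColor(im,cv2.COLOR_RGB2HSV); return cv2.inRange(h,(h0,s,v),(h1,255,255))
def blobs(m,amin=30):
    n,l,st,c=cv2.connectedComponentsWithStats(m); return [(c[i],st[i],l==i) for i in range(1,n) if st[i,4]>=amin]
E
python3 - <<'E'
from h import *
d=np.load("s0.npz")
for nm,im,dp in(("top",d["b"],d["db"]),("side",d["a"],d["da"])):
    for c,a,b in(("red",0,5),("red2",174,179),("yellow",22,34),("orange",7,18),("blue",104,120)):
        for ce,st,l in blobs(mask(im,a,b,130,90),25):
            ys,xs=np.nonzero(l); P=cast(nm,np.c_[xs,ys],depth=dp)
            P0=np.median(P,0)
            if not(-0.1<P0[2]<0.3 and 0.2<P0[0]<0.9 and abs(P0[1])<0.6): continue
            print(nm,c,ce.round(1),st[2:],"med",P0.round(3),"max z",np.percentile(P[:,2],95).round(3),"cast52",cast(nm,[ce],z=.052).round(4))
# foot
im=d["b"]; vv,uu=np.mgrid[140:225,265:340]; uv=np.c_[uu.ravel(),vv.ravel()]
P=cast("top",uv,depth=d["db"])
print("z hist",np.histogram(P[:,2],bins=np.arange(-.02,.32,.01)))
hsv=cv2.cvtColor(im,cv2.COLOR_RGB2HSV)[uv[:,1],uv[:,0]]
m=(P[:,2]>.004)&(P[:,2]<.03);print(m.sum(),np.median(P[m],0), cv2.minAreaRect(np.float32(P[m,:2]*1000)))
x=im[140:225,265:340];y=d["a"][150:265,240:340]
cv2.imwrite("pics/c.png",np.hstack([cv2.resize(x[:,:,::-1],(400,453)),cv2.resize(y[:,:,::-1],(400,453))]))
E
```

```text
top orange [298.3 185.6] [11  9 79] med [0.62  0.039 0.233] max z 0.238 cast52 [[0.6376 0.0451 0.052 ]]
top orange [118.3 237.8] [15 10 86] med [0.499 0.574 0.026] max z 0.032 cast52 [[0.4998 0.5622 0.052 ]]
top orange [131.4 252. ] [ 14  15 100] med [0.457 0.539 0.018] max z 0.023 cast52 [[0.4588 0.5243 0.052 ]]
side red [395.3 217.7] [ 12  13 126] med [ 0.437 -0.187  0.049] max z 0.055 cast52 [[ 0.4326 -0.1798  0.052 ]]
side red [240.6 284.5] [ 6 12 58] med [0.567 0.323 0.059] max z 0.066 cast52 [[0.5724 0.3168 0.052 ]]
side red [184.  395.3] [14  8 55] med [0.465 0.59  0.004] max z 0.007 cast52 [[0.4304 0.612  0.052 ]]
side yellow [289.8 288.1] [ 15  17 217] med [0.478 0.254 0.049] max z 0.054 cast52 [[0.4731 0.2582 0.052 ]]
side orange [295.9 168.3] [11  9 41] med [0.623 0.041 0.235] max z 0.239 cast52 [[ 0.8756 -0.2782  0.052 ]]
side orange [269.6 293.4] [13 10 30] med [0.541 0.254 0.   ] max z 0.004 cast52 [[0.4973 0.3008 0.052 ]]
side orange [281.9 301.5] [10 11 29] med [0.496 0.26  0.001] max z 0.003 cast52 [[0.457  0.3061 0.052 ]]
side orange [203.2 356.6] [ 35  36 297] med 
[... 740 characters left out ...]
[0.68  0.073 0.113] max z 0.135 cast52 [[ 0.7557 -0.0194  0.052 ]]
z hist (array([   0, 2131, 2590,  468,   10,    7,   10,   11,   10,   12,    8,
         29,   81,  149,   39,   98,   15,    6,   70,   64,   63,  132,
         39,   31,   47,  126,   64,   16,   25,    3,    0,    0,    0]), array([-0.02, -0.01,  0.  ,  0.01,  0.02,  0.03,  0.04,  0.05,  0.06,
        0.07,  0.08,  0.09,  0.1 ,  0.11,  0.12,  0.13,  0.14,  0.15,
        0.16,  0.17,  0.18,  0.19,  0.2 ,  0.21,  0.22,  0.23,  0.24,
        0.25,  0.26,  0.27,  0.28,  0.29,  0.3 ,  0.31]))
1250 [0.6014549  0.02495039 0.00875841] ((652.4425048828125, 34.63179016113281), (215.8263702392578, 252.5938720703125), 87.33056640625)
```

View pics/c.png

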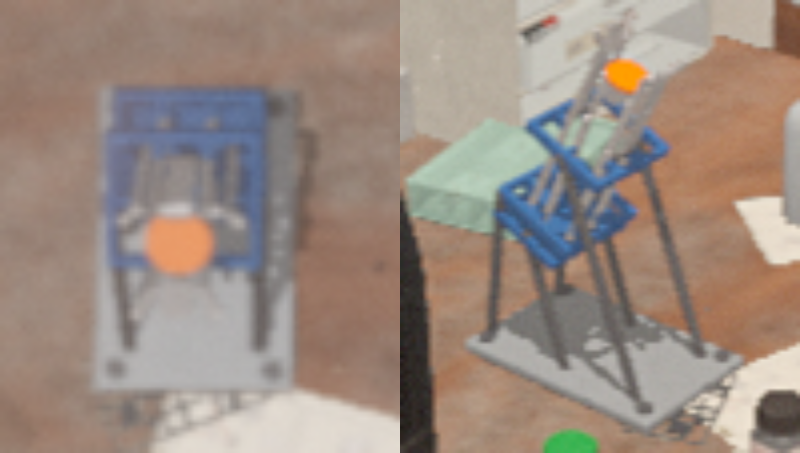

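```bash
python3 - <<'E'
from h import *
d=np.load("s0.npz"); im=d["b"]
for c,a,b in(("red",0,9),("red2",165,179),("yel",18,34)):
    for ce,st,l in blobs(mask(im,a,b,110,90),25):
        P=cast("top",[ce],z=.052)[0]
        if .3<P[0]<.9 and abs(P[1])<.4: print(c,ce.round(1),st[2:],P.round(4))
g=cv2.cvtColor(im,cv2.COLOR_RGB2GRAY)
m=cv2.inRange(g,0,70)
for ce,st,l in blobs(m,40):
    P=cast("top",[ce],z=.056)[0]
    if .3<P[0]<.6 and abs(P[1])<.4: print("blk",ce.round(1),st[2:],P.round(4))
# foot: grey low-saturation, rows 197..213, left/right edges
h=cv2.cvtColor(im,cv2.COLOR_RGB2HSV).astype(int)
for r in range(156,216,4): 
    print(r,"S",h[r,278:328:1,1].tolist())
E
```

```text
red [385.3 253.3] [ 12  12 115] [ 0.4399 -0.1968  0.052 ]
red2 [432.3 248.3] [ 6  8 27] [ 0.4511 -0.3304  0.052 ]
156 S [73, 71, 68, 67, 62, 50, 36, 22, 17, 22, 26, 26, 24, 20, 20, 24, 20, 20, 20, 19, 23, 21, 21, 19, 21, 23, 23, 21, 19, 20, 17, 19, 22, 20, 17, 22, 30, 41, 48, 39, 42, 46, 49, 61, 57, 65, 70, 67, 68, 63]
160 S [82, 81, 74, 75, 62, 34, 15, 10, 33, 44, 34, 40, 51, 56, 61, 68, 67, 73, 70, 63, 70, 78, 82, 82, 84, 83, 87, 89, 82, 91, 92, 89, 93, 94, 93, 97, 75, 21, 24, 23, 14, 15, 33, 57, 54, 56, 58, 62, 64, 62]
164 S [70, 66, 59, 57, 53, 35, 12, 22, 37, 38, 42, 39, 42, 49, 53, 64, 49, 42, 42, 55, 68, 70, 76, 79, 76, 62, 51, 54, 76, 85, 83, 83, 86, 81, 82, 88, 54, 19, 6, 8, 6, 10, 30, 47, 56, 53, 57, 57, 60, 61]
168 S [57, 55, 57, 60, 54, 29, 17, 45, 51, 45, 41, 37, 29, 12, 10, 31, 69, 59, 47, 58, 55, 36, 32, 41, 68, 84, 82, 74, 57, 26, 13, 18, 64, 88, 93, 93, 50, 7, 8, 8, 6, 14, 35, 54, 57, 55, 60, 55, 55, 52]
172 S [59, 59, 62, 57, 54, 31, 14, 41, 49, 46, 50, 37, 17, 15, 17, 13, 13, 12, 10, 18, 17, 19, 17, 11, 8, 13, 12, 30, 43, 15, 10, 17, 49, 85, 99, 92, 63, 17, 6, 6, 1
[... 1246 characters left out ...]
200 S [55, 60, 63, 55, 44, 14, 6, 3, 6, 11, 25, 25, 14, 8, 4, 4, 3, 4, 3, 4, 4, 1, 4, 4, 3, 3, 4, 4, 4, 3, 3, 4, 1, 2, 11, 17, 23, 10, 7, 1, 3, 8, 47, 89, 92, 93, 86, 81, 79, 79]
204 S [57, 57, 56, 55, 33, 9, 6, 4, 4, 6, 20, 26, 10, 3, 6, 3, 3, 4, 3, 3, 1, 3, 1, 1, 4, 1, 3, 3, 3, 3, 1, 1, 4, 5, 8, 21, 11, 5, 3, 1, 3, 8, 47, 84, 87, 90, 86, 82, 79, 76]
208 S [62, 55, 47, 40, 26, 12, 8, 9, 19, 13, 8, 4, 6, 4, 3, 1, 3, 1, 3, 1, 4, 3, 1, 3, 3, 6, 3, 3, 1, 1, 3, 1, 3, 3, 1, 3, 6, 9, 13, 5, 4, 10, 50, 83, 86, 82, 83, 90, 89, 83]
212 S [60, 58, 55, 41, 22, 12, 3, 4, 4, 6, 4, 7, 7, 6, 6, 6, 6, 4, 4, 6, 4, 3, 4, 3, 4, 6, 4, 3, 6, 4, 4, 4, 4, 6, 6, 6, 4, 1, 6, 6, 7, 18, 46, 67, 83, 86, 90, 88, 86, 86]
```

>>> jog_arm --motion '[[[0.44,-0.4,0,0,0,0,0],[0.88,-0.8,0,0,0,0,0],[0.88,-0.8,0,0,0,0,0]]]'

```text
time_s: 0.4
tool_pos: [0.2741, -0.5047, 0.2362]
tool_rot: [-179.9, -0.1, 19.5]
force: [1.1, 0.8, -0.0]
grip_width: 0.087
grasp_force: 0.0
```

>>> jog_arm --motion '[[[0.33,-0.3,0,0,0,0,0],[0.66,-0.6,0,0,0,0,0],[0.88,-0.8,0,0,0,0,0]]]'

```text
time_s: 0.7
tool_pos: [0.3287, -0.4021, 0.2364]
tool_rot: [-180.0, -0.0, 19.3]
force: [0.3, 0.4, -0.0]
grip_width: 0.0873
grasp_force: 0.0
```

>>> jog_arm --motion '[[[0.33,-0.3,0,0,0,0,0],[0.66,-0.6,0,0,0,0,0],[0.88,-0.8,0,0,0,0,0]]]'

```text
time_s: 1.0
tool_pos: [0.3853, -0.2976, 0.2365]
tool_rot: [-180.0, -0.0, 19.3]
force: [-0.8, -0.4, 0.1]
grip_width: 0.087
grasp_force: 0.0
```

>>> jog_arm --motion '[[[0.33,-0.3,0.1,0,0,0.045,0],[0.66,-0.6,0.2,0,0,0.09,0],[0.88,-0.8,0.35,0,0,0.1066,0],[0.88,-0.8,0.35,0,0,0.1066,0],[0.88,-0.8,0.35,0,0,0.1066,0]]]'

```text
time_s: 1.5
tool_pos: [0.4406, -0.1958, 0.2011]
tool_rot: [180.0, 0.1, 0.1]
force: [0.3, -0.0, 0.2]
grip_width: 0.0872
grasp_force: 0.0
```

```bash
cat >> h.py <<'E'
def wcam():
    p,r,o=pose(); M=np.array(env.camera_info("wrist")["mount"]); Rt=R.from_euler("xyz",r,degrees=True).as_matrix()
    a,d=env.read_camera("wrist"); return a,d,(Rt@M[:3,:3],p+Rt@M[:3,3]),p,r
E
python3 - <<'E'
from h import *
a,d,T,p,r=wcam(); print(p,r,env.get_obs()["qpos"])
cv2.imwrite("pics/w1.png",a[:,:,::-1]); np.savez("w1.npz",a=a,d=d,R=T[0],o=T[1])
for lo,hi in((0,8),(170,179)):
  for ce,st,l in blobs(mask(a,lo,hi,110,80),100):
    print(ce,st,cast("wrist",[ce],z=.052,T=T).round(4))
s=np.load("s0.npz")["b"]
L=cast("top",[[282.97,160],[281.3,212]],z=.006);Rr=cast("top",[[320.2,160],[319.6,212]],z=.006)
for q in(L,Rr): v=q[0]-q[1]; print(q.round(4),np.degrees(np.arctan2(v[1],v[0])))
E
```

```text
[ 0.44060904 -0.195823    0.20109422] [1.79986376e+02 7.14935775e-02 1.27957820e-01] [ 46.95287598   0.21436455 -25.91423693 108.10320397   0.15065146
  71.71911019 -69.01827796]
[317.63046045 189.91263282] [302 173  32  34 847] [[ 0.444  -0.1982  0.052 ]]
[592.46853147 226.58041958] [581 218  21  16 143] [[ 0.4005 -0.5267  0.052 ]]
[432.56586826 177.74850299] [423 166  20  23 334] [[ 0.4579 -0.3235  0.052 ]]
[[0.7191 0.0906 0.006 ]
 [0.565  0.0983 0.006 ]] -2.8505954942849
[[ 0.7165 -0.0197  0.006 ]
 [ 0.5624 -0.0144  0.006 ]] -1.9825961511991954
```

View pics/w1.png

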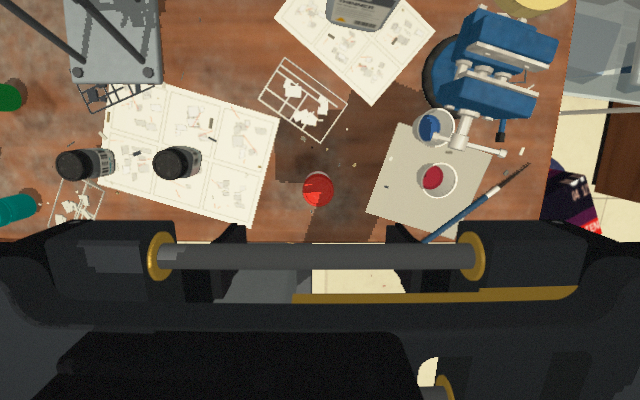

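The wrist view shows the red cap at (317,190), the black jars at (80,164) and (177,162), and the cage foot at the upper left. Everything matches the top view, so I'll descend to the red cap.

>>> jog_arm --motion '[[[0.02,0.02,0.4,0,0,0.014,0.2],[0.02,0.02,0.8,0,0,0.014,0.2],[0.02,0.02,1.0,0,0,0.014,0.2],[0.02,0.02,1.0,0,0,0.014,0.2]]]'

```text
time_s: 1.95
tool_pos: [0.44, -0.199, 0.0989]
tool_rot: [-179.9, 0.3, -2.7]
force: [-0.4, 0.4, 0.8]
grip_width: 0.0708
grasp_force: 0.0
```

>>> jog_arm --motion '[[[0,0,0.3,0,0,0,0.2],[0,0,0.5,0,0,0,0.2],[0,0,0.62,0,0,0,0.2],[0,0,0.62,0,0,0,0.2],[0,0,0.62,0,0,0,0.2]]]'

```text
time_s: 2.45
tool_pos: [0.4437, -0.1989, 0.0408]
tool_rot: [179.9, -0.1, -2.6]
force: [0.0, -0.1, 0.1]
grip_width: 0.0697
grasp_force: 0.0
```

```bash
python3 - <<'E'
from h import *
p,r,o=pose(); print(p,r,o["grip_width"],o["force"])
E
```

```text
[ 0.44367674 -0.19893509  0.04077237] [ 1.79946955e+02 -9.11525966e-02 -2.56787422e+00] 0.06974625289080416 [ 0.04289758 -0.10258118  0.12332853]
```

>>> jog_arm --motion '[[[0,0,0.02,0,0,0,1],[0,0,0.02,0,0,0,1],[0,0,0.02,0,0,0,1],[0,0,0.02,0,0,0,1],[0,0,0.02,0,0,0,1]]]' --grip_force 45

```text
time_s: 2.95
tool_pos: [0.443, -0.1981, 0.0377]
tool_rot: [180.0, -0.0, -2.5]
force: [-0.3, -0.1, 0.3]
grip_width: 0.0379
grasp_force: 0.0
```

>>> jog_arm --motion '[[[0,0,0,0,0,0,1],[0,0,0,0,0,0,1],[0,0,-0.3,0,0,0,1],[0,0,-0.8,0,0,0,1],[0,0,-1,0,0,0,1]]]'

```text
time_s: 3.45
tool_pos: [0.4448, -0.1986, 0.1414]
tool_rot: [179.9, -0.3, -2.5]
force: [0.8, 0.0, -0.3]
grip_width: 0.0343
grasp_force: 45.0
```

>>> jog_arm --motion '[[[0.1,-0.2,-0.4,0,0,0,1],[0.1,-0.5,-0.7,0,0,0,1],[0.2,-0.7,-1.0,0,0,0,1]]]'

```text
time_s: 3.75
tool_pos: [0.4654, -0.1271, 0.2389]
tool_rot: [180.0, 0.0, -2.5]
force: [0.4, -0.4, 0.2]
grip_width: 0.034
grasp_force: 45.0
```

>>> jog_arm --motion '[[[0.1,-0.3,-0.4,0,0,0,1],[0.2,-0.6,-0.7,0,0,0,1],[0.25,-0.9,-1.0,0,0,0,1]]]'

```text
time_s: 4.05
tool_pos: [0.4953, -0.0388, 0.339]
tool_rot: [180.0, -0.0, -2.5]
force: [0.5, -1.0, -1.2]
grip_width: 0.0341
grasp_force: 45.0
```

>>> jog_arm --motion '[[[0.1,-0.3,-0.2,0,0.04,0,1],[0.25,-0.6,-0.2,0,0.08,0,1],[0.25,-0.8,-0.2,0,0.12,0,1],[0.25,-0.8,-0.2,0,0.1432,0,1],[0.25,-0.8,-0.2,0,0.1432,0,1]]]'

```text
time_s: 4.55
tool_pos: [0.5212, 0.0364, 0.3608]
tool_rot: [179.6, -24.4, -2.6]
force: [-0.4, -1.4, -0.1]
grip_width: 0.0341
grasp_force: 45.0
```

```bash
python3 - <<'E'
from h import *
import time
a,d,T,p,r=wcam(); print(p,r,env.get_obs()["qpos"].round(1),env.get_obs()["time_s"])
cv2.imwrite("pics/w2.png",a[:,:,::-1]); np.savez("w2.npz",a=a,d=d,R=T[0],o=T[1])
for ce,st,l in blobs(mask(a,7,20,130,90),60):
    print(ce,st,cast("wrist",[ce],z=.2333,T=T).round(4))
E
```

```text
[0.52115459 0.03636694 0.36075332] [179.5858972  -24.43075189  -2.64313955] [ 14.  -17.2 -19.4 107.8  -2.2  64.2 -97.7] 4.6
[270.24309642  65.28881847] [ 242   26   56   79 2209] [[0.7363 0.0781 0.2333]]
[607.16666667  36.19166667] [602  27  11  17 120] [[ 0.7725 -0.3588  0.2333]]
[294.67804878  59.64878049] [284  35  20  47 205] [[0.7425 0.0492 0.2333]]
[548.61524501  90.07622505] [534  47  30  86 551] [[ 0.6941 -0.2536  0.2333]]
[580.90066225  59.19205298] [575  48  14  24 151] [[ 0.737  -0.3091  0.2333]]
[463.18185028 122.20550847] [ 395   77  150  112 5664] [[ 0.6553 -0.1396  0.2333]]
[198.53225806 108.69354839] [194 100  10  18  62] [[0.6852 0.1607 0.2333]]
[203.99346405 167.89787582] [ 191  119   49  101 1224] [[0.6147 0.1523 0.2333]]
[308.92468619 158.10041841] [295 142  27  27 239] [[0.6201 0.0378 0.2333]]
[267.1686747  149.34939759] [258 145  21  10  83] [[0.6323 0.0831 0.2333]]
[570.29411765 184.16911765] [563 167  14  26 136] [[ 0.5778 -0.2542  0.2333]]
[381.12604088 198.33535201] [ 340  174  103   52 2642] [[ 0.5719 -0.0369  0.2333]]
[486.69105691 222.46341463] [476 202  21  37 246] [[ 0.5404 -0.1484  0.2333]]
[574.13942308 215.87019231] [563 207  21  21 208] [[ 0.542  -0.251   0.2333]]
[625.1450253  229.64924115] [605 217  35  25 593] [[ 0.5231 -0.3117  0.2333]]
[257.93922652 235.54696133] [249 228  19  15 181] [[0.539  0.0944 0.2333]]
```

View pics/w2.png

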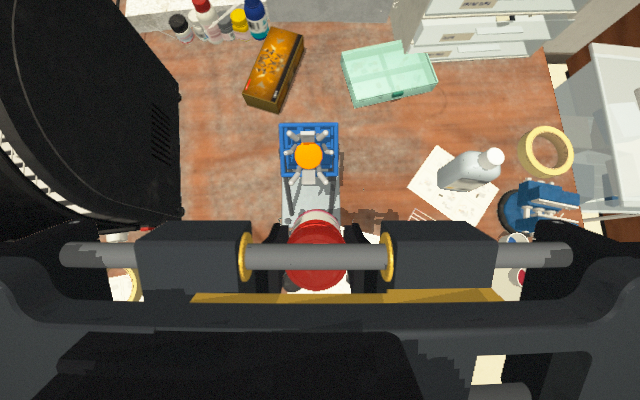

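```bash
cat >> h.py <<'E'
TH=0.45
def cageR(yaw): return (R.from_euler("z",yaw,degrees=True)*R.from_euler("y",-TH)).as_matrix()
def goto(P0,yaw,cz,off=(0,0)):   # P0: point on axis at cage z=148mm ; TCP to axis z=cz ; prints tool delta
    C=cageR(yaw); tgt=np.array(P0)+C@np.array([off[0],off[1],cz-.148])
    Rt=np.c_[C[:,0],-C[:,1],-C[:,2]]
    p,r,o=pose(); Rc=R.from_euler("xyz",r,degrees=True).as_matrix()
    print("tgt",tgt.round(4),"shift",(Rc.T@(tgt-p)/.1).round(3),"turn",(R.from_matrix(Rc.T@Rt).as_rotvec()/np.pi).round(4))
def incage(P0,yaw):
    p,r,o=pose(); C=cageR(yaw); Rc=R.from_euler("xyz",r,degrees=True).as_matrix()
    q=C.T@(p-P0)*1000; q[2]+=148
    print("t",o["time_s"],"TCP in cage mm",q.round(1),"f cage",(C.T@o["force"]).round(1),"tilt err",(R.from_matrix(np.c_[C[:,0],-C[:,1],-C[:,2]].T@Rc).as_rotvec(degrees=True)).round(2))
E
python3 - <<'E'
from h import *
w=np.load("w2.npz");a=w["a"];T=(w["R"],w["o"])
m=mask(a[130:180,285:330],5,25,110,80); c=max(blobs(m,50),key=lambda b:b[1][4]); 
ys,xs=np.nonzero(c[2]); pts=np.c_[xs+285,ys+130].astype(np.float32); h=cv2.convexHull(pts)
print(c[1],len(pts),cv2.minEnclosingCircle(h),cv2.fitEllipse(h))
print("depth P",np.median(cast("wrist",pts,depth=w["d"],T=T),0).round(4))
e=cv2.minEnclosingCircle(h)[0]; print(cast("wrist",[e,cv2.fitEllipse(h)[0]],z=.2333,T=T).round(4))
b=mask(a[110:190,270:350],100,122,120,50); cs=max(blobs(b,50),key=lambda b:b[1][4]); ys,xs=np.nonzero(cs[2])
L=[];
for r in range(12,70,4):
    k=xs[ys==r]; 
    if len(k):print(r+110,k.min()+270,k.max()+270,end="; ")
print()
k=[(u+270,ys[xs==u].min()+110) for u in range(xs.min()+3,xs.max()-3,3) if (xs==u).any()];print(k)
cv2.imwrite("pics/w2c.png",cv2.resize(a[110:240,250:370,::-1],(552,598),interpolation=cv2.INTER_CUBIC))
E
```

```text
[  9  12  28  28 617] 617 ((307.8618469238281, 154.80262756347656), 14.198135375976562) ((307.9085998535156, 154.75515747070312), (27.858720779418945, 28.369243621826172), 177.3568572998047)
depth P [0.6243 0.0389 0.2327]
[[0.6239 0.0388 0.2333]
 [0.624  0.0388 0.2333]]
126 279 337; 130 279 337; 134 280 337; 138 280 337; 142 280 337; 146 280 337; 150 280 337; 154 280 337; 158 280 337; 162 281 337; 166 281 337; 170 281 337; 174 281 337; 
[(282, np.int64(123)), (285, np.int64(123)), (288, np.int64(123)), (291, np.int64(123)), (294, np.int64(123)), (297, np.int64(123)), (300, np.int64(123)), (303, np.int64(123)), (306, np.int64(123)), (309, np.int64(123)), (312, np.int64(123)), (315, np.int64(123)), (318, np.int64(123)), (321, np.int64(123)), (324, np.int64(123)), (327, np.int64(123)), (330, np.int64(123)), (333, np.int64(123))]
```

View pics/w2c.png

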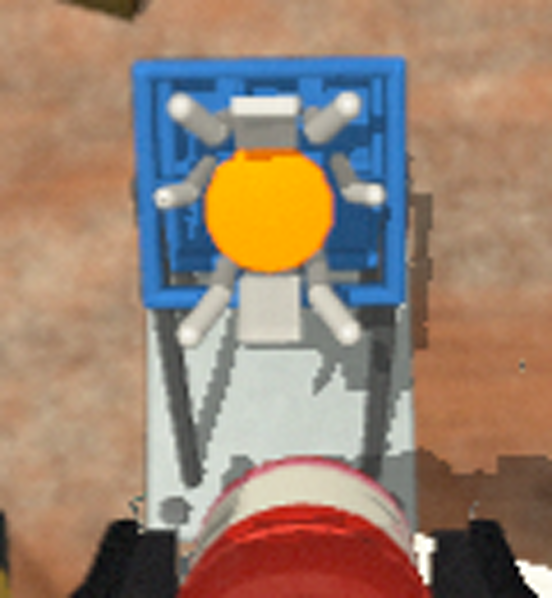

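The crop shows the orange disc clear and centred at (307.9,154.8), with the frame edges parallel to the tool's y axis. The rod tips and lips are symmetric about the disc.

```bash
python3 - <<'E'
from h import *
P0=np.array([.624,.0388,.2333]); goto(P0,-2.5,.250); incage(P0,-2.5)
E
```

```text
tgt [0.5797 0.0407 0.3251] shift [ 0.388 -0.035  0.566] turn [0.0012 0.0075 0.0012]
t 4.6 TCP in cage mm [-37.5  -3.4 307.5] f cage [-0.9  1.1 -0.3] tilt err [-0.21 -1.35 -0.21]
```

>>> jog_arm --motion '[[[0.2,-0.02,0.25,0,0,0,1],[0.38,-0.03,0.5,0,0,0,1],[0.38,-0.03,0.5,0,0,0,1],[0.38,-0.03,0.5,0,0,0,1]]]'

```text
time_s: 5.0
tool_pos: [0.5769, 0.0375, 0.3305]
tool_rot: [179.7, -24.3, -2.6]
force: [0.1, -0.1, -0.1]
grip_width: 0.0338
grasp_force: 45.0
```

```bash
cat > s.py <<'E'
import sys
from h import *
P0=np.array([.624,.0388,.2333]); goto(P0,-2.5,float(sys.argv[1])); incage(P0,-2.5); print(env.get_obs()["qpos"].round(1)[:3],env.get_obs()["grip_width"])
E
python3 s.py .25
```

```text
tgt [0.5797 0.0407 0.3251] shift [ 0.002 -0.034  0.059] turn [ 0.0018  0.0085 -0.0004]
t 5.0 TCP in cage mm [-1.000e-01 -3.300e+00  2.559e+02] f cage [ 0.1 -0.1 -0.1] tilt err [-0.32 -1.52  0.07]
[ 15.8  -9.3 -22.2] 0.03383163669241544
```

>>> jog_arm --motion '[[[0,-0.034,0.06,0.0018,0.0085,0,1],[0,-0.034,0.06,0.0018,0.0085,0,1],[0,-0.034,0.06,0.0018,0.0085,0,1]]]'

```text
time_s: 5.3
tool_pos: [0.5794, 0.0405, 0.3269]
tool_rot: [180.0, -26.0, -2.6]
force: [0.2, 0.2, -0.5]
grip_width: 0.0343
grasp_force: 45.0
```

```bash
python3 s.py .22; python3 s.py .22|tail -2; python3 - <<'E'
from h import *
a,d,T,p,r=wcam();b,_=env.read_camera("side")
cv2.imwrite("pics/w3.png",np.hstack([cv2.resize(a[100:300,200:420,::-1],(440,400)),cv2.resize(b[120:220,240:330,::-1],(360,400))]))
E
```

```text
tgt [0.5927 0.0402 0.2981] shift [-0.007 -0.003  0.317] turn [ 0.0004 -0.0011 -0.0004]
t 5.3 TCP in cage mm [  0.6  -0.3 251.7] f cage [-0.   0.2 -0.5] tilt err [-0.07  0.19  0.06]
[ 15.7 -10.1 -22.3] 0.03430764019839161
t 5.3 TCP in cage mm [  0.6  -0.3 251.7] f cage [-0.   0.2 -0.5] tilt err [-0.07  0.19  0.06]
[ 15.7 -10.1 -22.3] 0.03430764019839161
```

View pics/w3.png

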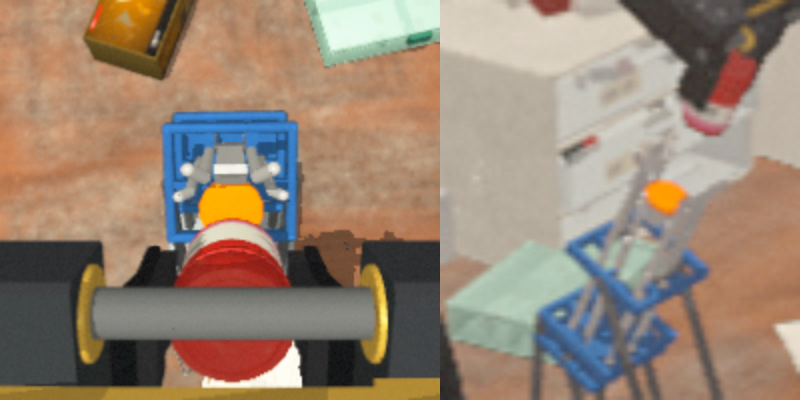

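>>> jog_arm --motion '[[[-0.005,0,0.15,0,0,0,1],[-0.005,0,0.3,0,0,0,1],[-0.005,0,0.38,0,0,0,1],[-0.005,0,0.46,0,0,0,1],[-0.005,0,0.46,0,0,0,1]]]'

```text
time_s: 5.9
tool_pos: [0.5992, 0.0399, 0.2823]
tool_rot: [-180.0, -25.8, -2.6]
force: [0.1, -1.2, -0.9]
grip_width: 0.0338
grasp_force: 45.0
```

```bash
python3 s.py .138
```

```text
tgt [0.6283 0.0386 0.2243] shift [0.011 0.    0.649] turn [ 0.0001  0.0001 -0.0003]
t 5.9 TCP in cage mm [ -1.1   0.  202.9] f cage [-0.2 -1.2 -0.9] tilt err [-0.01 -0.02  0.05]
[ 15.6  -6.2 -23.1] 0.03382114598620711
```

>>> jog_arm --motion '[[[0.01,0,0.08,0,0,0,1],[0.01,0,0.16,0,0,0,1],[0.01,0,0.24,0,0,0,1],[0.01,0,0.3,0,0,0,1],[0.01,0,0.3,0,0,0,1]]]'

```text
time_s: 6.4
tool_pos: [0.6135, 0.0393, 0.2567]
tool_rot: [-180.0, -25.9, -2.6]
force: [0.2, 0.2, -0.4]
grip_width: 0.034
grasp_force: 45.0
```

```bash
python3 s.py .138
```

```text
tgt [0.6283 0.0386 0.2243] shift [-0.007  0.001  0.356] turn [ 0.0001 -0.0005 -0.0003]
t 6.4 TCP in cage mm [7.000e-01 1.000e-01 1.736e+02] f cage [ 0.   0.2 -0.4] tilt err [-0.01  0.09  0.05]
[ 15.6  -3.5 -23.5] 0.03401038577487226
```

>>> jog_arm --motion '[[[-0.005,0,0.08,0,0,0,1],[-0.005,0,0.16,0,0,0,1],[-0.005,0,0.24,0,0,0,1],[-0.005,0,0.3,0,0,0,1],[-0.005,0,0.3,0,0,0,1]]]'

```text
time_s: 6.9
tool_pos: [0.626, 0.0388, 0.2291]
tool_rot: [-180.0, -25.8, -2.6]
force: [1.4, 0.8, -1.6]
grip_width: 0.0343
grasp_force: 45.0
```

```bash
python3 s.py .138
```

```text
tgt [0.6283 0.0386 0.2243] shift [-0.     0.001  0.053] turn [ 0.     -0.0003 -0.0003]
t 6.9 TCP in cage mm [0.000e+00 1.000e-01 1.433e+02] f cage [ 0.5  0.8 -2. ] tilt err [-0.01  0.06  0.05]
[ 15.4  -0.7 -23.8] 0.03425269794182723
```

>>> jog_arm --motion '[[[0,0,0.04,0,0,0,1],[0,0,0.065,0,0,0,1],[0,0,0.065,0,0,0,1],[0,0,0.065,0,0,0,1]]]'

```text
time_s: 7.3
tool_pos: [0.629, 0.0387, 0.2249]
tool_rot: [180.0, -25.9, -2.6]
force: [-1.7, 0.2, 1.6]
grip_width: 0.0342
grasp_force: 45.0
```

```bash
python3 s.py .138; python3 - <<'E'
from h import *
a,d,T,p,r=wcam();b,_=env.read_camera("side")
cv2.imwrite("pics/w4.png",np.hstack([cv2.resize(a[160:320,230:400,::-1],(425,400)),cv2.resize(b[120:220,240:330,::-1],(360,400))]))
E
```

```text
tgt [0.6283 0.0386 0.2243] shift [-0.008  0.001  0.003] turn [ 0.0002 -0.0009 -0.0003]
t 7.3 TCP in cage mm [8.000e-01 1.000e-01 1.383e+02] f cage [-0.8  0.1  2.2] tilt err [-0.03  0.16  0.05]
[ 15.4  -0.1 -23.9] 0.03417014551810987
```

View pics/w4.png

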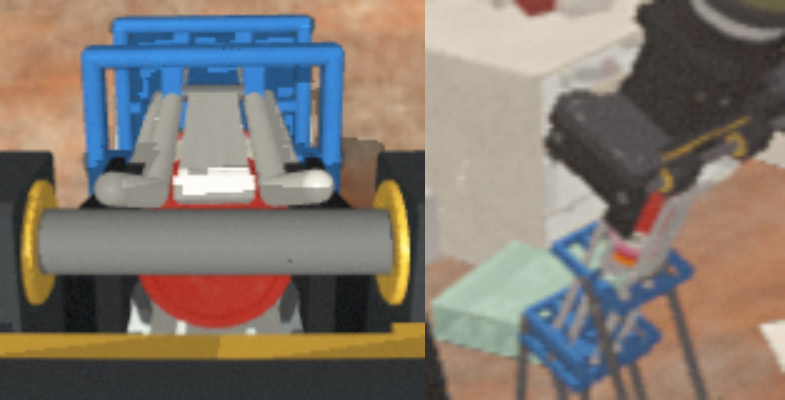

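>>> jog_arm --motion '[[[-0.005,0,0.02,0,0,0,1],[-0.005,0,0.03,0,0,0,1],[-0.005,0,0.03,0,0,0,1],[-0.005,0,0.03,0,0,0,1]]]'

```text
time_s: 7.8
tool_pos: [0.6301, 0.0386, 0.2221]
tool_rot: [-180.0, -26.0, -2.6]
force: [-0.6, 0.4, 2.3]
grip_width: 0.0342
grasp_force: 45.0
```

```bash
python3 s.py .135; python3 - <<'E'
from h import *
a,d,T,p,r=wcam()
ys,xs=np.nonzero(mask(a[225:320,280:350],0,6,120,60)|mask(a[225:320,280:350],172,179,120,60))
P=cast("wrist",np.c_[xs+280,ys+225],depth=d,T=T)
P0=np.array([.624,.0388,.2333]);Q=(P-P0)@cageR(-2.5)*1000;Q[:,2]+=148
m=Q[:,2]<175
for v in range(int(ys.min()),int(ys.max())+1,3):
    k=ys==v
    print(v+225,k.sum(),np.median(Q[k],0).round(1))
cv2.imwrite("pics/w5.png",cv2.resize(a[205:305,265:365,::-1],(600,600),interpolation=cv2.INTER_CUBIC))
E
```

```text
tgt [0.6296 0.0386 0.2216] shift [-0.006  0.001  0.003] turn [ 0.0001 -0.001  -0.0003]
t 7.8 TCP in cage mm [6.000e-01 1.000e-01 1.353e+02] f cage [0.4 0.3 2.3] tilt err [-0.02  0.19  0.05]
[ 15.4   0.1 -23.9] 0.03423256544105419
225 5 [ 13.2   7.3 126.1]
228 4 [ 14.7   0.3 135.4]
231 5 [ 14.3   8.6 138.9]
234 2 [ 16.5   0.5 149.4]
237 2 [1.400e+01 1.000e-01 1.471e+02]
240 4 [1.280e+01 1.000e-01 1.482e+02]
243 8 [ 11.4  -8.2 148.9]
246 0 [nan nan nan]
249 0 [nan nan nan]
252 0 [nan nan nan]
255 0 [nan nan nan]
258 0 [nan nan nan]
261 0 [nan nan nan]
264 0 [nan nan nan]
267 0 [nan nan nan]
270 61 [ -4.5   0.3 148.1]
273 59 [ -6.2  -0.2 148.3]
276 56 [-8.100e+00  1.000e-01  1.481e+02]
279 51 [ -9.8   0.3 148.2]
282 45 [-11.5  -0.2 148.4]
285 38 [-1.340e+01  1.000e-01  1.483e+02]
288 25 [-15.   -0.2 148.8]
  return _methods._mean(a, axis=axis, dtype=dtype,
  ret = um.true_divide(
```

View pics/w5.png

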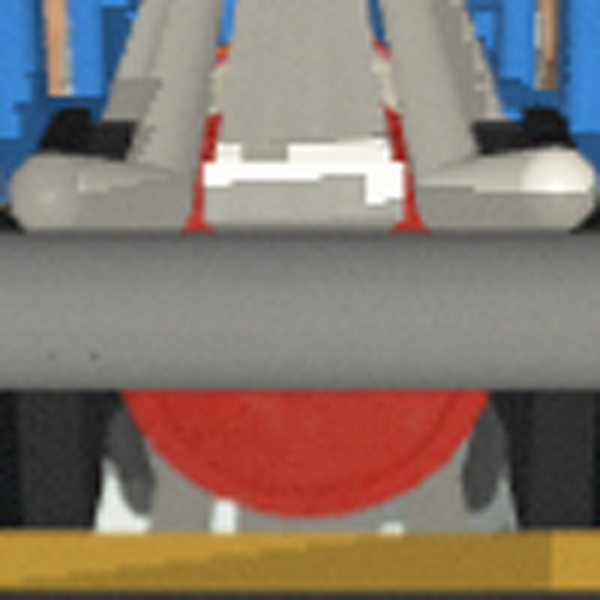

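>>> jog_arm --motion '[[[0,0,0,0,0,0,0.4],[0,0,0,0,0,0,0.4],[0,0,0,0,0,0,0.4],[0,0,0,0,0,0,0.4],[0,0,0,0,0,0,0.4]]]'

```text
time_s: 8.35
tool_pos: [0.63, 0.0373, 0.2224]
tool_rot: [179.9, -26.0, -2.6]
force: [-3.5, -3.6, 5.6]
grip_width: 0.0515
grasp_force: 3.1
```

```bash
cat > cap.py <<'E'
import sys
from h import *
a,d,T,p,r=wcam(); y=sys.argv[1]=="y"
v0,v1=205,330
s=a[v0:v1,270:360]; m=mask(s,20,34,110,80) if y else mask(s,0,6,120,60)|mask(s,172,179,120,60)
ys,xs=np.nonzero(m)
P=cast("wrist",np.c_[xs+270,ys+v0],depth=d,T=T)
Q=(P-np.array([.624,.0388,.2333]))@cageR(-2.5)*1000;Q[:,2]+=148
k=(Q[:,0]<-3); print("cap",k.sum(),np.percentile(Q[k],[5,50,95],axis=0).round(1) if k.any() else "")
E
python3 cap.py r; python3 s.py .23
```

```text
cap 1038 [[-13.2 -13.8 153.3]
 [ -8.   -0.4 154.3]
 [ -3.5  12.9 155.4]]
tgt [0.5884 0.0404 0.3071] shift [-0.004 -0.011 -0.945] turn [ 0.0007 -0.001  -0.0005]
t 8.4 TCP in cage mm [  0.7  -1.3 135.5] f cage [-1.3 -2.8  6.1] tilt err [-0.13  0.18  0.09]
[ 15.4   0.1 -23.8] 0.051839648164707666
```

>>> jog_arm --motion '[[[0,0,0,0,0,0,0.5],[0,0,0,0,0,0,0.5],[0,0,-0.15,0,0,0,0.5],[0,0,-0.3,0,0,0,0.5],[0,0,-0.3,0,0,0,0.5]]]'

```text
time_s: 8.9
tool_pos: [0.6174, 0.0395, 0.2522]
tool_rot: [180.0, -26.2, -2.5]
force: [-0.4, 0.0, 0.2]
grip_width: 0.0437
grasp_force: 0.0
```

```bash
python3 cap.py r; python3 s.py .26
```

```text
cap 2 [[-85.5 -40.7 -59. ]
 [-77.2 -39.2 -58.9]
 [-68.9 -37.7 -58.9]]
tgt [0.5753 0.0409 0.3342] shift [-0.01   0.002 -0.932] turn [ 0.0002 -0.0019 -0.0003]
t 8.95 TCP in cage mm [  1.6   0.2 166.8] f cage [ 0.1  0.4 -0.1] tilt err [-0.04  0.34  0.05]
[ 15.6  -2.9 -23.7] 0.04340890759631683
```

>>> jog_arm --motion '[[[-0.01,0,-0.4,0,0,0,0.5],[-0.01,0,-0.8,0,0,0,0.4],[-0.01,0,-0.93,0,0,0,0.3],[-0.01,0,-0.93,0,0,0,0.3]]]'

```text
time_s: 9.35
tool_pos: [0.5758, 0.0412, 0.3348]
tool_rot: [180.0, -26.2, -2.6]
force: [-0.3, -0.0, -0.1]
grip_width: 0.0579
grasp_force: 0.0
```

```bash
cat > seat.py <<'E'
import sys
from h import *
a,d,T,p,r=wcam(); y=sys.argv[1]=="y"
P0=np.array([.624,.0388,.2333]); C=cageR(-2.5)
m=mask(a,20,34,110,80) if y else mask(a,0,6,120,60)|mask(a,172,179,120,60)
ys,xs=np.nonzero(m); P=cast("wrist",np.c_[xs,ys],depth=d,T=T); Q=(P-P0)@C*1000;Q[:,2]+=148
k=(abs(Q[:,0])<25)&(abs(Q[:,1])<25)&(Q[:,2]>100)&(Q[:,2]<200)
t=k&(abs(Q[:,0])<10); print(k.sum(),"top z",np.percentile(Q[t,2],[10,50,90]).round(1) if t.any() else "","ctr",Q[k].mean(0).round(1),"px",xs[k].mean(),ys[k].mean())
# any pixel: lips - points with |y|<6, x beyond 8, z 145..185
vv,uu=np.mgrid[60:300,220:400]; uv=np.c_[uu.ravel(),vv.ravel()]; Q=(cast("wrist",uv,depth=d,T=T)-P0)@C*1000;Q[:,2]+=148
for s in(1,-1):
    k=(abs(Q[:,1])<5)&(Q[:,0]*s>8)&(Q[:,0]*s<30)&(Q[:,2]>157)&(Q[:,2]<185); print("lip",s,k.sum(),np.percentile(abs(Q[k,0]),[3,10,50]).round(1) if k.any() else "")
cv2.imwrite("pics/seat_%s.png"%sys.argv[1],cv2.resize(a[120:270,235:385,::-1],(600,600),interpolation=cv2.INTER_CUBIC))
E
python3 seat.py r; python3 s.py .26
```

```text
975 top z [153.2 154.3 155.2] ctr [  0.2  -0.5 153.9] px 316.1589743589744 204.34666666666666
lip 1 108 [16.1 16.4 22.6]
lip -1 186 [16.1 16.7 20.6]
tgt [0.5753 0.0409 0.3342] shift [ 0.008  0.    -0.016] turn [ 0.0003 -0.0012 -0.0003]
t 9.4 TCP in cage mm [ -0.8   0.  258.4] f cage [-1.  -0.5 -0.9] tilt err [-0.05  0.22  0.05]
[ 15.9 -10.8 -22.4] 0.05903495712925601
```

View pics/seat_r.png

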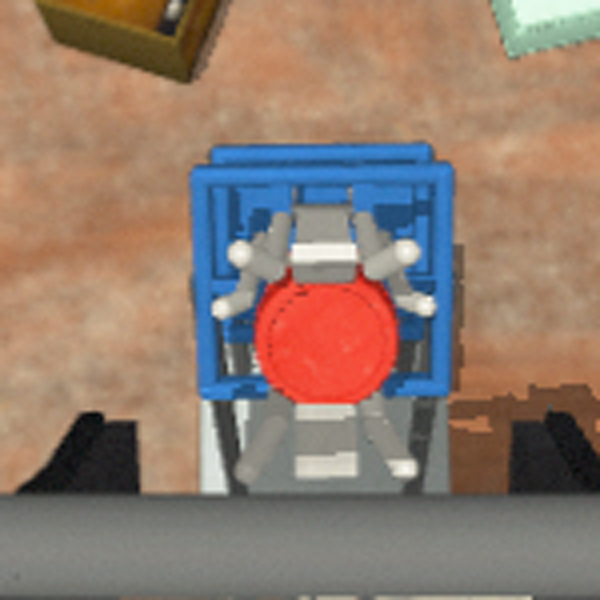

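```bash
python3 - <<'E'
from h import *
s=np.load("s0.npz")
for n,dp in(("top",s["db"]),("side",s["da"])):
    vv,uu=np.mgrid[0:400:2,0:640:2]; uv=np.c_[uu.ravel(),vv.ravel()]; P=cast(n,uv,depth=dp)
    for y0 in np.arange(.14,.36,.02):
        k=(P[:,1]>y0)&(P[:,1]<y0+.02)&(P[:,0]>.35)&(P[:,0]<.8)&(dp[uv[:,1],uv[:,0]]>0)
        print(n,y0.round(2),[(z,P[k&(P[:,2]>z)&(P[:,2]<.5),0].min().round(3)) for z in(.07,.15,.2,.25) if (k&(P[:,2]>z)).any()])
im=s["b"]
c=im[225:258,215:243]; h=cv2.cvtColor(c,cv2.COLOR_RGB2HSV); m=cv2.inRange(h,(15,90,90),(38,255,255))
for b in blobs(m,20): print(b[0]+[215,225],b[1],cast("top",[b[0]+[215,225]],z=.052))
E
```

```text
top 0.14 []
top 0.16 []
top 0.18 []
top 0.2 []
top 0.22 []
top 0.24 []
top 0.26 [(0.07, np.float64(0.575)), (0.15, np.float64(0.579)), (0.2, np.float64(0.596)), (0.25, np.float64(0.609))]
top 0.28 [(0.07, np.float64(0.567)), (0.15, np.float64(0.567)), (0.2, np.float64(0.567)), (0.25, np.float64(0.575))]
top 0.3 [(0.07, np.float64(0.56)), (0.15, np.float64(0.564)), (0.2, np.float64(0.567)), (0.25, np.float64(0.575))]
top 0.32 [(0.07, np.float64(0.56)), (0.15, np.float64(0.563)), (0.2, np.float64(0.563)), (0.25, np.float64(0.576))]
top 0.34 [(0.07, np.float64(0.556)), (0.15, np.float64(0.563)), (0.2, np.float64(0.563)), (0.25, np.float64(0.572))]
side 0.14 []
side 0.16 []
side 0.18 []
side 0.2 []
side 0.22 []
side 0.24 []
side 0.26 [(0.07, np.float64(0.577))]
side 0.28 [(0.07, np.float64(0.566)), (0.15, np.float64(0.566)), (0.2, np.float64(0.572)), (0.25, np.float64(0.581))]
side 0.3 [(0.07, np.float64(0.558)), (0.15, np.float64(0.563)), (0.2, np.float64(0.563)), (0.25, np.float64(0.572))]
side 0.32 [(0.07, np.float64(0.558)), (0.15, np.float64(0.562)), (0.2, np.float64(0.564)), (0.25, np.float64(0.573))]
side 0.34 [(0.07, np.float64(0.556)), (0.15, np.float64(0.56)), (0.2, np.float64(0.563)), (0.25, np.float64(0.573))]
[228.3015873  242.20634921] [  7  11  13  13 126] [[0.48091634 0.24676226 0.052     ]]
```

>>> jog_arm --motion '[[[-0.4,-0.2,0,0,-0.03,0,0.35],[-0.7,-0.5,0,0,-0.07,0,0.35],[-1.0,-0.8,0,0,-0.11,0,0.35],[-1.0,-1.0,0,0,-0.1448,0,0.35],[-1.0,-1.0,0,0,-0.1448,0,0.35]]]'

```text
time_s: 9.9
tool_pos: [0.4903, 0.1471, 0.2834]
tool_rot: [-179.9, 0.7, -2.4]
force: [0.5, -0.1, -0.8]
grip_width: 0.0565
grasp_force: 0.0
```

>>> jog_arm --motion '[[[0,-0.35,0.3,0,0,0.03,0.35],[0,-0.7,0.6,0,0,0.055,0.35],[0,-1.0,0.9,0,0,0.055,0.35],[0,-1.0,0.9,0,0,0.055,0.35],[0,-1.0,0.9,0,0,0.055,0.35]]]'

```text
time_s: 10.4
tool_pos: [0.4932, 0.2441, 0.1964]
tool_rot: [179.9, 0.3, -12.4]
force: [1.1, -0.7, 1.1]
grip_width: 0.0568
grasp_force: 0.0
```

```bash
python3 - <<'E'
from h import *
a,d,T,p,r=wcam(); print(p,r,env.get_obs()["qpos"].round(1))
cv2.imwrite("pics/w6.png",a[:,:,::-1])
Rc=R.from_euler("xyz",r,degrees=True).as_matrix()
for ce,st,l in blobs(mask(a,20,34,130,80),200):
    ys,xs=np.nonzero(l); vb=ys.max(); ctr=[ce[0],vb-st[2]*.975/2]
    for c in(ce,ctr):
        q=cast("wrist",[c],z=.052,T=T)[0]; print(ce.round(1),st,q.round(4),"tool delta",(Rc.T@(q-p)*10).round(3))
E
```

```text
[0.49320918 0.24407116 0.19637458] [179.85394457   0.25803447 -12.38731766] [   3.    10.5  -35.4   99.3    6.3   72.5 -136.5]
[314.9 201.1] [299 184  32  35 859] [0.485  0.2464 0.052 ] tool delta [-0.078 -0.009  1.444]
[314.9 201.1] [299 184  32  35 859] [0.4837 0.2467 0.052 ] tool delta [-0.092 -0.009  1.444]
[206.6 256.2] [199 232  20  49 511] [0.4478 0.3828 0.052 ] tool delta [-0.735 -1.261  1.444]
[206.6 256.2] [199 232  20  49 511] [0.4305 0.3886 0.052 ] tool delta [-0.916 -1.281  1.445]
[424.7 256.3] [413 232  20  49 508] [0.3931 0.1364 0.052 ] tool delta [-0.74   1.262  1.45 ]
[424.7 256.3] [413 232  20  49 508] [0.3751 0.1384 0.052 ] tool delta [-0.921  1.282  1.451]
[398.4 296.4] [ 233  287  312   17 3375] [0.3471 0.1736 0.052 ] tool delta [-1.27   0.998  1.452]
[398.4 296.4] [ 233  287  312   17 3375] [0.5193 0.1495 0.052 ] tool delta [0.464 0.864 1.444]
```

>>> jog_arm --motion '[[[-0.09,-0.01,0.4,0,0,0,0.35],[-0.09,-0.01,0.8,0,0,0,0.35],[-0.09,-0.01,0.95,0,0,0,0.35],[-0.09,-0.01,0.95,0,0,0,0.35]]]'

```text
time_s: 10.85
tool_pos: [0.4849, 0.2457, 0.1022]
tool_rot: [179.8, 0.2, -12.6]
force: [0.1, 0.6, 0.2]
grip_width: 0.0565
grasp_force: 0.0
```

>>> jog_arm --motion '[[[0,0,0.25,0,0,0,0.35],[0,0,0.45,0,0,0,0.35],[0,0,0.62,0,0,0,0.35],[0,0,0.62,0,0,0,0.35],[0,0,0.62,0,0,0,0.35]]]'

```text
time_s: 11.35
tool_pos: [0.4869, 0.2481, 0.0434]
tool_rot: [-179.9, -0.0, -12.5]
force: [-0.7, -0.4, 0.1]
grip_width: 0.0562
grasp_force: 0.0
```

```bash
python3 - <<'E'
from h import *
p,r,o=pose(); print(p,r,o["force"],o["qpos"].round(1))
Rc=R.from_euler("xyz",r,degrees=True).as_matrix(); print((Rc.T@(np.array([.4837,.2467,.038])-p)*10).round(3))
E
```

```text
[0.48688433 0.2480538  0.04336268] [-1.79935406e+02 -2.45664654e-02 -1.25038599e+01] [-0.73651906 -0.38585563  0.08525348] [-1.000e-01  1.960e+01 -3.390e+01  1.087e+02  1.310e+01  5.550e+01
 -1.425e+02]
[-0.028  0.02   0.054]
```

>>> jog_arm --motion '[[[-0.025,0.015,0.05,0,0,0,0.35],[-0.025,0.015,0.05,0,0,0,0.35],[-0.025,0.015,0.05,0,0,0,0.35]]]'

```text
time_s: 11.65
tool_pos: [0.4828, 0.2469, 0.037]
tool_rot: [180.0, 0.1, -12.5]
force: [-0.5, -0.4, -0.2]
grip_width: 0.0566
grasp_force: 0.0
```

>>> jog_arm --motion '[[[0,0,0,0,0,0,1],[0,0,0,0,0,0,1],[0,0,0,0,0,0,1],[0,0,0,0,0,0,1],[0,0,0,0,0,0,1]]]' --grip_force 50

```text
time_s: 12.15
tool_pos: [0.4825, 0.2469, 0.0364]
tool_rot: [180.0, 0.1, -12.5]
force: [0.0, 0.1, 0.8]
grip_width: 0.034
grasp_force: 50.0
```

```bash
python3 - <<'E'
from h import *
p,r,o=pose(); print(p,r,o["force"],o["grip_width"],o["grasp_force"])
Rc=R.from_euler("xyz",r,degrees=True).as_matrix(); print((Rc.T@(np.array([.4837,.2467,.038])-p)*10).round(3))
E
```

```text
[0.4825102  0.24692055 0.03642121] [ 1.79982294e+02  1.13302891e-01 -1.24532172e+01] [0.02070826 0.08924185 0.78387135] 0.03397091857456614 49.999487176537514
[ 0.012 -0.    -0.016]
```

>>> jog_arm --motion '[[[0,0,-0.2,0,0,0,1],[0,0,-0.6,0,0,0,1],[0,0,-1.0,0,0,0,1]]]'

```text
time_s: 12.45
tool_pos: [0.4818, 0.2466, 0.1367]
tool_rot: [179.9, 0.2, -12.4]
force: [0.6, 0.5, -0.3]
grip_width: 0.0338
grasp_force: 50.0
```

>>> jog_arm --motion '[[[0,0.2,-0.4,0,0,-0.02,1],[0,0.5,-0.7,0,0,-0.055,1],[0,0.8,-1.0,0,0,-0.055,1]]]'

```text
time_s: 12.75
tool_pos: [0.4651, 0.1684, 0.2378]
tool_rot: [-180.0, 0.1, -2.3]
force: [0.7, -0.7, 0.4]
grip_width: 0.0339
grasp_force: 50.0
```

>>> jog_arm --motion '[[[0.2,0.3,-0.3,0,0,0,1],[0.4,0.6,-0.6,0,0,0,1],[0.5,1.0,-0.9,0,0,0,1],[0.5,1.0,-0.9,0,0,0,1]]]'

```text
time_s: 13.15
tool_pos: [0.5144, 0.0598, 0.3301]
tool_rot: [179.9, -0.3, -3.1]
force: [0.2, -0.5, -1.1]
grip_width: 0.0337
grasp_force: 50.0
```

```bash
python3 s.py .26
```

```text
tgt [0.5753 0.0409 0.3342] shift [ 0.619  0.155 -0.038] turn [ 0.0015  0.1417 -0.0033]
t 13.15 TCP in cage mm [-57.4  16.2 283.2] f cage [-0.3 -0.5 -1.1] tilt err [ -0.28 -25.5    0.6 ]
[ 17.6   1.5 -27.7] 0.03371751974930536
```

>>> jog_arm --motion '[[[0.2,0.05,-0.04,0,0.04,0,1],[0.4,0.1,-0.04,0,0.08,-0.001,1],[0.6,0.15,-0.04,0.001,0.12,-0.003,1],[0.61,0.155,-0.04,0.0015,0.1417,-0.0033,1],[0.61,0.155,-0.04,0.0015,0.1417,-0.0033,1]]]'

```text
time_s: 13.65
tool_pos: [0.5694, 0.0485, 0.3288]
tool_rot: [-179.9, -25.3, -2.0]
force: [-1.2, 0.8, -0.7]
grip_width: 0.0337
grasp_force: 50.0
```

```bash
python3 s.py .22
```

```text
tgt [0.5927 0.0402 0.2981] shift [0.082 0.076 0.377] turn [-0.0017  0.0027  0.0027]
t 13.65 TCP in cage mm [ -7.9   7.3 257.9] f cage [-1.4  0.7 -0.1] tilt err [ 0.3  -0.49 -0.49]
[ 19.4 -11.1 -25.9] 0.03368791683792
```

>>> jog_arm --motion '[[[0.072,0.076,0.08,-0.0017,0.0027,0.0027,1],[0.072,0.076,0.08,-0.0017,0.0027,0.0027,1],[0.072,0.076,0.08,-0.0017,0.0027,0.0027,1],[0.072,0.076,0.08,-0.0017,0.0027,0.0027,1]]]'

```text
time_s: 14.05
tool_pos: [0.5817, 0.0407, 0.3258]
tool_rot: [-179.9, -25.8, -2.5]
force: [1.4, -0.8, -1.8]
grip_width: 0.0337
grasp_force: 50.0
```

```bash
python3 s.py .22
```

```text
tgt [0.5927 0.0402 0.2981] shift [-0.021  0.001  0.298] turn [-0.0006 -0.0002 -0.0002]
t 14.05 TCP in cage mm [  2.1   0.  249.8] f cage [ 0.5 -0.7 -2.2] tilt err [0.11 0.04 0.03]
[ 19.8  -9.8 -25.8] 0.03369131904194177
```

>>> jog_arm --motion '[[[-0.025,0,0.1,0,0,0,1],[-0.025,0,0.25,0,0,0,1],[-0.025,0,0.25,0,0,0,1],[-0.025,0,0.25,0,0,0,1]]]'

```text
time_s: 14.45
tool_pos: [0.5896, 0.0401, 0.3012]
tool_rot: [-179.9, -25.8, -2.5]
force: [-0.7, 0.0, -0.2]
grip_width: 0.0336
grasp_force: 50.0
```

```bash
python3 s.py .2; python3 - <<'E'
from h import *
# yellow jar centre u in image & body vs cage
a,d,T,p,r=wcam()
cv2.imwrite("pics/w7.png",cv2.resize(a[120:320,220:410,::-1],(570,600)))
E
python3 s.py .2|sed -n 2p
```

```text
tgt [0.6014 0.0398 0.2801] shift [ 0.015 -0.001  0.241] turn [-0.0004  0.0001 -0.0001]
t 14.45 TCP in cage mm [-1.500e+00 -2.000e-01  2.241e+02] f cage [-0.8  0.   0.1] tilt err [ 0.08 -0.03  0.02]
[ 19.8  -8.2 -26.3] 0.03356225136645153
t 14.5 TCP in cage mm [-9.000e-01 -1.000e-01  2.247e+02] f cage [-1.1 -0.4 -1. ] tilt err [0.07 0.05 0.02]
```

View pics/w7.png

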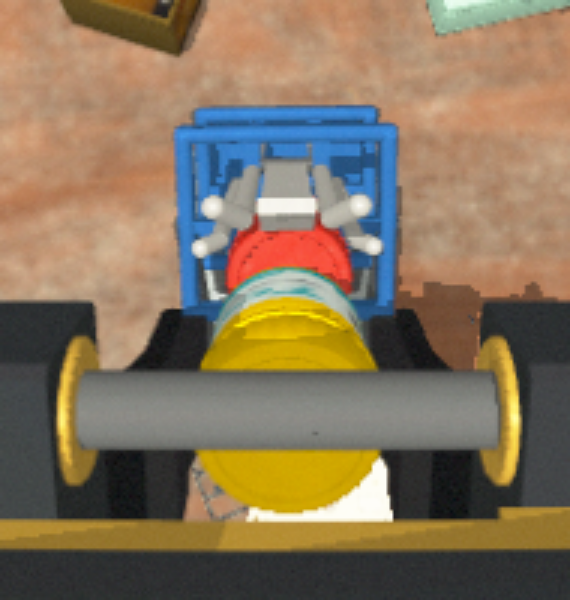

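The yellow jar is centred over the red cap and the mouth, so I'll insert it.

>>> jog_arm --motion '[[[0.002,0,0.08,0,0,0,1],[0.002,0,0.16,0,0,0,1],[0.002,0,0.24,0,0,0,1],[0.002,0,0.3,0,0,0,1],[0.002,0,0.3,0,0,0,1]]]'

```text
time_s: 15.0
tool_pos: [0.6032, 0.0395, 0.2745]
tool_rot: [-179.9, -25.8, -2.5]
force: [0.9, -0.8, -0.2]
grip_width: 0.0336
grasp_force: 50.0
```

```bash
python3 s.py .136
```

```text
tgt [0.6292 0.0386 0.2225] shift [ 0.008 -0.001  0.581] turn [-0.0004 -0.0002 -0.0001]
t 15.0 TCP in cage mm [ -0.8  -0.2 194.1] f cage [ 0.7 -0.8 -0.6] tilt err [0.08 0.03 0.03]
[ 19.8  -5.5 -27. ] 0.03355074925962365
```

>>> jog_arm --motion '[[[0,0,0.08,0,0,0,1],[0,0,0.16,0,0,0,1],[0,0,0.24,0,0,0,1],[0,0,0.3,0,0,0,1],[0,0,0.3,0,0,0,1]]]'

```text
time_s: 15.5
tool_pos: [0.6162, 0.0392, 0.2473]
tool_rot: [-179.9, -25.8, -2.5]
force: [0.3, 0.8, 0.7]
grip_width: 0.0338
grasp_force: 50.0
```

```bash
python3 s.py .136
```

```text
tgt [0.6292 0.0386 0.2225] shift [0.01  0.001 0.28 ] turn [-0.0005 -0.0001 -0.0001]
t 15.5 TCP in cage mm [-1.00e+00  1.00e-01  1.64e+02] f cage [0.6 0.9 0.5] tilt err [0.09 0.01 0.02]
[ 19.7  -2.7 -27.6] 0.03383124517456404
```

>>> jog_arm --motion '[[[0.005,0,0.08,0,0,0,1],[0.005,0,0.16,0,0,0,1],[0.005,0,0.24,0,0,0,1],[0.005,0,0.29,0,0,0,1],[0.005,0,0.29,0,0,0,1]]]'

```text
time_s: 16.0
tool_pos: [0.6293, 0.0386, 0.2216]
tool_rot: [-179.9, -25.8, -2.5]
force: [-1.2, 0.9, 2.7]
grip_width: 0.0336
grasp_force: 50.0
```

```bash
python3 s.py .134; python3 cap.py y
```

```text
tgt [0.6301 0.0385 0.2207] shift [0.003 0.001 0.011] turn [-0.0005 -0.0001 -0.0001]
t 16.0 TCP in cage mm [-3.000e-01  1.000e-01  1.351e+02] f cage [0.  0.8 3. ] tilt err [0.09 0.03 0.02]
[ 19.5   0.3 -27.9] 0.03363457843603738
cap 992 [[-15.6 -12.9 148.2]
 [ -9.5  -0.2 149.3]
 [ -4.9  13.  150.2]]
```

>>> jog_arm --motion '[[[0,0,0,0,0,0,0.5],[0,0,0,0,0,0,0.5],[0,0,0,0,0,0,0.5],[0,0,0,0,0,0,0.5],[0,0,0,0,0,0,0.5]]]'

```text
time_s: 16.55
tool_pos: [0.6292, 0.0383, 0.2226]
tool_rot: [-179.9, -25.9, -2.5]
force: [0.4, -0.3, -0.4]
grip_width: 0.0432
grasp_force: 0.0
```

```bash
python3 s.py .134; python3 cap.py y
```

```text
tgt [0.6301 0.0385 0.2207] shift [-0.    -0.003  0.021] turn [-0.0003 -0.0004 -0.0002]
t 16.55 TCP in cage mm [  0.   -0.3 136.1] f cage [ 0.2 -0.3 -0.6] tilt err [0.05 0.08 0.03]
[ 19.5   0.2 -27.9] 0.04316959335051413
cap 1120 [[-14.3 -13.  153.4]
 [ -8.2  -0.  154.4]
 [ -3.5  13.2 155.5]]
```

Held under the lips at 154.4, the same reading as the red jar gave. I'll retreat.

>>> jog_arm --motion '[[[0,0,-0.15,0,0,0,0.5],[0,0,-0.4,0,0,0,0.5],[0,0,-0.8,0,0,0,0.5],[0,0,-1.0,0,0,0,0.5],[0,0,-1.0,0,0,0,0.5]]]'

```text
time_s: 17.1
tool_pos: [0.5866, 0.041, 0.3182]
tool_rot: [-180.0, -26.3, -2.5]
force: [0.5, -0.2, -0.1]
grip_width: 0.0434
grasp_force: 0.0
```

>>> jog_arm --motion '[[[0,0,-0.2,0,0,0,0.5],[0,0,-0.2,0,0,0,0.5],[0,0,-0.2,0,0,0,0.5]]]'

```text
time_s: 17.4
tool_pos: [0.577, 0.0407, 0.3302]
tool_rot: [-179.9, -25.9, -2.5]
force: [-0.1, 0.3, 0.7]
grip_width: 0.0432
grasp_force: 0.0
```

```bash
python3 s.py .25; python3 seat.py y
```

```text
tgt [0.5797 0.0407 0.3251] shift [ 0.002 -0.001  0.057] turn [-0.0003 -0.0005 -0.0001]
t 17.4 TCP in cage mm [-2.000e-01 -1.000e-01  2.557e+02] f cage [0.2 0.3 0.7] tilt err [0.06 0.09 0.01]
[ 20.2 -10.6 -25.9] 0.04323543238019335
1022 top z [153.3 154.3 155.3] ctr [4.00e-01 1.00e-01 1.54e+02] px 315.37084148727985 203.87181996086105
lip 1 120 [15.5 16.8 22.5]
lip -1 202 [15.8 16.7 21. ]
```

View pics/seat_y.png

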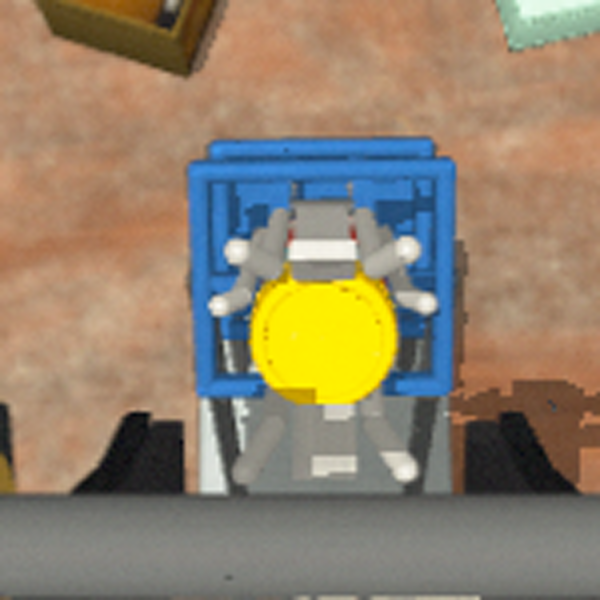

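The yellow cap is seated under both lips, in the same position as the red one was. The robot is clear of it.

```bash
python3 -c "
from h import *
print(env.sign_off())"
```

```text
the job is handed in; nothing more can be done
None
```

The job is handed in at about 17 s on the robot's clock: red jar loaded first, yellow on top and held under both closed lips in the final view; I never moved the arm to the black jars, but took no last picture of them.

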